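# Clear the hair clip and roll the hairspray can to its mark

### The arm

A 7-joint arm with a two-finger parallel gripper is mounted at the origin on the work surface. World frame = base frame: x ahead of the robot, y to its left, z up, the work surface at z = 0. Lengths are in m, angles in rad, forces in N, time in s.
With the tool pointing down it reaches from about 0.425 to 1.025 m from the base axis. Payload 9.4 kg.
Tool frame: the origin (TCP) lies midway between the tips of the shut fingers; the grasp point (between the pads) lies 19 mm behind it (bot.hold_point_z is the distance from the TCP to the grasp point, in m); z points along the fingers, y is the direction in which the jaws open and shut (so a half turn about z gives the same grasp; the last joint's range is limited). The gripper opens to 85 mm and grips with 20 to 120 N. Pads are 22 mm wide; open, the fingers measure 114 mm over their backs; the gripper's body (76 mm by 85 mm) begins 54 mm behind the grasp point. The pads swing forward as they close: fully open they stand 13 mm farther back than shut.
Start: joints at [-1.39, 0.599, -0.003, 1.599, 0.002, 0.943, -0.08], TCP at [0.185, 0.701, 0.231] pointing down, gripper open.
Joint ranges: [-2.57, 2.57], [-0.35, 1.97], [-1.29, 1.29], [0.11, 2.56], [-1.05, 4.19], [0.11, 1.86], [-2.63, 2.63]. Speed limits (rad/s): [2.22, 2.22, 3.01, 3.01, 3.14, 3.14, 3.14].

### API

Orientations are given as a rotation vector (axis times angle).
In Python, from station import bot, imaging, job, spotter gives the robot as it stands.
- The arm moves only by the tool servo_tool, never from a script. Its argument "series" is a list of rows, each a list of 2 entries, a list of its own where there are three numbers: the shift along the tool's x, y, z in m, then the turn about the tool's z in units of 5 degrees (1.0 is 5 degrees). A call has 1 to 20 rows; each row shifts and turns the commanded pose from where the row before left it, along the tool's axes as they then stand; what a row does not reach is not made up. A row lasts 1/12 s, in which the tool goes at most 41.7 mm and 7.16 degrees, less where a joint would pass 70% of its speed; a pose out of reach is approached as far as the arm can. A call with a gripper value outside its range is refused whole. "jaw" is the closure, from 0 (fully open) to 1 (shut), set as the call begins (left out, the last holds). The fingers move at their own pace and stop on an object; the grip force is fixed at half the most. Time passes only in rows, so rows that do not move let the fingers close. It gives the time, the measured TCP pose, the force and the opening at its end, in the units of the state.
- bot.observe(): the state, without advancing time (a new reading comes with each control period).
- imaging.read_camera(name): name is "scene" or "top"; returns a dict with "img" (400x640x3 uint8, red, green, blue), "z_map" (400x640 float32, m along the optical axis (not along the pixel's ray), 0 where there is no reading), "fx", "fy", "cx", "cy" (pixels), "pose" (4x4, takes a point from camera to world coordinates). Camera axes: x right, y down, z forward; pixel columns grow to the right and rows downward; lengths in m; the calibration is good to about 2 mm. A picture is of the moment at which its call begins.
- job.hand_in(): hands the job in, once; it reports no verdict.
Trained networks look in the newest picture that a camera, given by its name, has taken for a name from the list of things; names that differ only in an ending like _2 or _b are one class to them, and where a whole thing is asked for, a point or a joint stands for the part that bears it (a point fixed in the world has none). Each returns a list of dicts, best first, with "conf" (0 to 1); they miss things now and then, are a little off and sometimes report something else, mostly with a low value. They report only what shows in the picture. A call takes as long as a camera call. They do not tell look-alikes from the thing itself.
- spotter.find_in(camera, target): "extent" ([left, top, width, height] in pixels, round what is visible of it).
The state is a dict: "time": time; "qpos": joint angles; "qvel": joint speeds; "joint_efforts": joint torques, N m; "ee_pos": TCP position; "eef_rot": TCP orientation; "contact_force": force on the tool from outside, world axes, zero at the start; "moment": the same for the moment, N m; "opening": finger opening in m.
Only numpy, scipy, OpenCV 4.12 (cv2) and the standard library are available. Lean on these libraries where they do the work, as an engineer would, in place of code of your own. Each camera call takes 0.05 s, during which the arm holds its last target.

### The job

The wet hairspray can has fallen over and belongs on the orange line on the grey mat, but the black hair clip lies in its way. First put the hair clip in the ring dish; then, without gripping or lifting the slippery can, gently roll it along the mat (it must really turn over, not slide) and stop it lying still along the orange line, centred over it. Leave the cup, the soap pump and the mirror alone, and do not shove the dish about.

Things in the scene. Friction and masses are not known exactly. Their poses are not given: they have to be found in the camera images.
- mat: Fixed flat grey silicone mat, 250 (its x) by 390 (its y) mm, 3 mm thick, lying on the white shelf; origin at the centre of its underside. The can rolls along the mat's y axis, either way: which end the can and which end the line is at changes.
- mark: Orange line printed on the mat (flat, no height to feel), 230 mm long along its own x axis and 14 mm wide along its y axis; parallel to the mat's x axis; origin at its middle, on the mat's surface (3 mm above the shelf). Longer than the can, so its ends stay visible under it.
- can_center (a point): Centre of the lilac hairspray can (white cap) lying on the mat: cylinder 55 mm across, 150 mm long, about 0.2 kg; axis = its own x (cap at +x), this centre 30.5 mm above the shelf. Its z points up at the start (paper label on that side). Axis within 0.06 rad of the line's direction, 220 to 290 mm from it. Slippery (friction about 0.5); rolls easily, coasting 25 mm from 0.1 m/s.
- clip_center (a point): Centre of the black hair clip with spring jaw, shut and rigid, standing on the mat between can and line, teeth down: 76 mm long (its x), 28 mm wide (its y, the way to grip it), 34 mm high (its z); this point is 17 mm above its underside. 30 g.
- dish_in (a point): Centre of the inner floor of the loose round ceramic ring dish (white, blue inside), 5 mm above the shelf; dish 128 mm across at the rim, 26 mm high, wall 4 mm, inner floor about 96 mm across. 0.3 kg. It stands off one end of the mat; the cup stands off the other.
- cup: Turquoise plastic cup, 72 mm across, 95 mm high, light; origin at the centre of its underside. Leave alone.
- pump: Chrome soap pump, 68 mm across, 165 mm high; origin at the centre of its underside. Stands beyond the mat. Leave alone.
- mirror: Round mirror (150 mm) on a steel stand, 230 mm high; origin at the centre of its underside. Stands to the robot's left. Leave alone.
Things that resemble listed ones, but are neither listed nor needed, are in the scene too. Of the things that look like the part that bears dish_in, the smaller one is meant.

How it is judged:
By the outcome, as a careful person would: the job done as asked, in the order asked, and still so for the second after the job is handed in, with the robot touching nothing.
It also fails if it takes over 61 s, if anything falls off the work surface, if the arm or the gripper's body presses on something with over 40 N, if the wrist force passes 120 N, or if a joint passes its speed limit or range.

## Working session

There is one attempt and no reset: what is moved stays moved. The work goes in short steps, Python scripts to look and compute and a tool call to move; the robot and the scene stay as the last step left them, time stands still between calls to the robot, and variables do not carry over. Pictures are saved under pics/ and viewed, and the job is handed in when it is done.

Besides the shell and the picture viewer there is one more tool, called after "Call:" by a JSON object that holds its "api" and its "payload". servo_tool: Moves the arm, as the interface text tells. Its arguments: {"type":"object","properties":{"series":{"type":"array"},"jaw":{"type":"number"}},"required":["series"]}

```bash
mkdir -p pics; cat > h.py <<'E'
import numpy as np, cv2
from station import bot, imaging, job, spotter
def cam(n,save=None):
    c=imaging.read_camera(n)
    if save: cv2.imwrite('pics/'+save,c['img'][:,:,::-1])
    return c
def cloud(c):
    z=c['z_map']; v,u=np.mgrid[:z.shape[0],:z.shape[1]]
    P=np.stack([(u-c['cx'])/c['fx']*z,(v-c['cy'])/c['fy']*z,z],-1)
    T=np.array(c['pose']); W=P@T[:3,:3].T+T[:3,3]; W[z==0]=np.nan
    return W
E
python3 - <<'E'
from h import *
a=cam('top','t0.png'); b=cam('scene','s0.png')
for n in ['mat','mark','can_center','clip_center','dish_in','cup','pump','mirror']:
    for cn,c in (('top',a),('scene',b)):
        print(n,cn,[(d['extent'],round(d['conf'],2)) for d in spotter.find_in(cn,n)])
print(bot.observe()); print(a['pose'],b['pose'])
E
```

```text
mat top [([263.2, 185.3, 125.0, 88.7], 0.8)]
mat scene [([257.0, 166.4, 139.8, 87.3], 0.55)]
mark top [([358.8, 189.0, 12.8, 69.7], 0.66)]
mark scene [([276.7, 170.9, 25.0, 53.1], 0.76)]
can_center top [([278.0, 207.8, 20.3, 46.7], 0.95)]
can_center scene [([351.0, 181.9, 26.4, 50.9], 0.67)]
clip_center top [([315.6, 219.2, 13.4, 7.0], 0.64), ([118.4, 243.3, 56.5, 34.7], 0.51)]
clip_center scene [([315.3, 199.0, 24.0, 19.7], 0.53)]
dish_in top [([455.2, 216.5, 52.3, 50.6], 0.94), ([403.3, 211.7, 40.5, 35.0], 0.9), ([278.0, 207.3, 20.4, 47.5], 0.48), ([192.2, 239.9, 28.7, 26.1], 0.37)]
dish_in scene [([171.1, 123.8, 52.5, 35.7], 0.95), ([219.8, 152.2, 39.7, 28.7], 0.91)]
cup top [([192.5, 238.5, 27.6, 25.0], 0.89)]
cup scene [([440.7, 194.6, 27.2, 37.4], 0.7)]
pump top [([239.7, 136.3, 20.6, 25.9], 0.62)]
pump scene [([362.9, 258.2, 25.1, 49.5], 0.57)]
mirror top [([117.6, 243.6, 59.3, 35.1], 0.6)]
mirror scene [([490.5, 181.6, 55.8, 72.0], 0.92)]
{'time': 0.9, 'qpos': array([-1.38971164,  0.59928133, -0.00249894,  1.59940183,  0.00182232,
        0.94287892, -0.07976612]), 'qvel': ar
[... 243 characters left out ...]
043909e-05]), 'ee_pos': array([0.18484521, 0.70104703, 0.2312876 ]), 'eef_rot': array([4.03692699e-01, 3.11548024e+00, 4.63524391e-05]), 'contact_force': array([ 0.31406503, -0.25852499,  0.3295373 ]), 'moment': array([-0.01258596, -0.01187957, -0.03029084]), 'opening': 0.0851069597272862}
[[ 0.01450553 -0.98177652  0.18948469  0.30036475]
 [-0.99984008 -0.01622426 -0.00752248  0.02006467]
 [ 0.01045964 -0.18934527 -0.98185486  1.54290799]
 [ 0.          0.          0.          1.        ]] [[-0.42090429  0.71382602 -0.55972492  1.34251863]
 [ 0.90706605  0.33692853 -0.25240906  0.34970522]
 [ 0.00841114 -0.61394753 -0.78930202  1.17944137]
 [ 0.          0.          0.          1.        ]]
```

```bash
python3 - <<'E'
import cv2
for n in 'ts':
    i=cv2.imread(f'pics/{n}0.png'); 
    i=i[120:300,100:520] if n=='t' else i[110:310,160:560]
    cv2.imwrite(f'pics/{n}0c.png',cv2.resize(i,None,fx=1.9,fy=1.9,interpolation=cv2.INTER_CUBIC))
E
```

```text
(no output)
```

View pics/t0c.png

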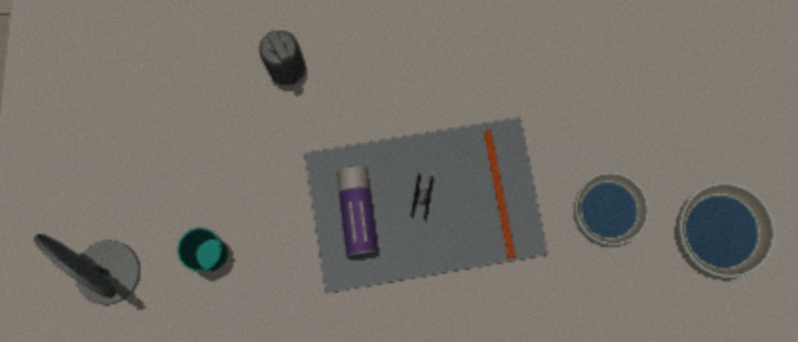

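View pics/s0c.png

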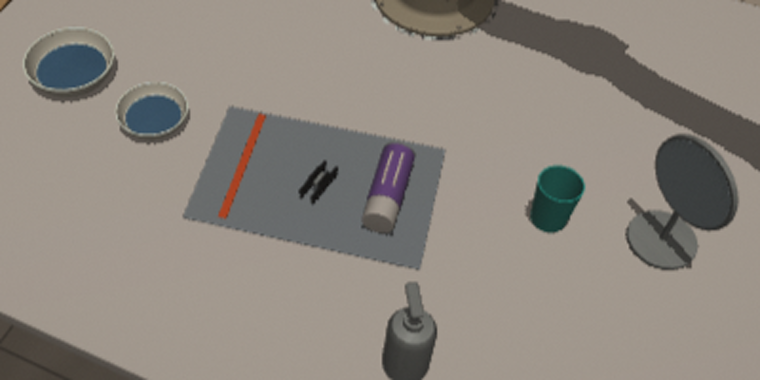

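```bash
cat >> h.py <<'E'
def onplane(c,uv,h):
    uv=np.atleast_2d(uv).astype(float); T=np.array(c['pose'])
    d=np.stack([(uv[:,0]-c['cx'])/c['fx'],(uv[:,1]-c['cy'])/c['fy'],np.ones(len(uv))],-1)@T[:3,:3].T
    return T[:3,3]+d*((h-T[2,3])/d[:,2])[:,None]
def axis(p):
    p=p[:,:2]; m=np.nanmean(p,0); U,S,V=np.linalg.svd(p-m,full_matrices=False); v=V[0]; v=v*np.sign(v[0]); q=(p-m)@V.T
    # midpoint by extents
    ext=[(np.percentile(q[:,i],1),np.percentile(q[:,i],99)) for i in (0,1)]
    mid=m+sum((e[0]+e[1])/2*V[i] for i,e in enumerate(ext))
    return m,mid,np.degrees(np.arctan2(v[1],v[0])),[e[1]-e[0] for e in ext]
def masks(c,box):
    hsv=cv2.cvtColor(c['img'],cv2.COLOR_RGB2HSV).astype(int); H,S,V=hsv[...,0],hsv[...,1],hsv[...,2]
    b=np.zeros(H.shape,bool); l,t,w,h=box; b[t:t+h,l:l+w]=1
    return dict(orange=b&(S>140)&((H<15)|(H>175)),lilac=b&(H>125)&(H<165)&(S>60),black=b&(V<60),turq=b&(H>75)&(H<95)&(S>100))
E
python3 - <<'E'
from h import *
a=cam('top'); b=cam('scene')
for c,box,nm in ((a,(180,180,220,110),'top'),(b,(250,160,145,100),'scene')):
    M=masks(c,box); W=cloud(c)
    for k,h in (('orange',.003),('black',.028),('lilac',.045)):
        v,u=np.nonzero(M[k]); print(nm,k,len(u),axis(onplane(c,np.c_[u,v],h)), 'depth', np.round(np.nanmean(W[M[k]],0),4) if len(u) else '')
    # height-based
    l,t,w,hh=box; S=np.zeros(M['orange'].shape,bool); S[t:t+hh,l:l+w]=1
    Z=W[...,2]; print('noise', np.nanstd(Z[M['orange']]))
    m=S&(Z>.012)
    n,lab,st,ce=cv2.connectedComponentsWithStats(m.astype(np.uint8))
    for i in range(1,n):
        if st[i,4]>20:
            P=W[lab==i]; print(nm,'blob',st[i],axis(P),np.nanpercentile(P[:,2],[5,50,98]))
# dishes top
W=cloud(a)
for bx in ([403,211,41,36],[455,216,53,51]):
    l,t,w,h=bx; P=W[t:t+h,l:l+w].reshape(-1,3); R=P[(P[:,2]>.018)]
    (x,y),r=cv2.minEnclosingCircle(R[:,:2].astype(np.float32)); print('dish',x,y,r,len(R), np.nanpercentile(P[:,2],99))
    hsv=cv2.cvtColor(a['img'],cv2.COLOR_RGB2HSV)[t:t+h,l:l+w]; bm=(hsv[...,0]>95)&(hsv[...,0]<125)&(hsv[...,1]>80)
    v,u=np.nonzero(bm); print(axis(onplane(a,np.c_[u+l,v+t],.005)))
E
```

```text
top orange 265 (array([ 0.54457968, -0.14362572]), array([ 0.54532644, -0.14344761]), np.float64(10.6752587116524), [np.float64(0.22358958114913524), np.float64(0.013032158435186101)]) depth [ 0.5445 -0.1435  0.0038]
top black 528 (array([0.46627405, 0.21258786]), array([0.46730653, 0.18319851]), np.float64(-78.22149220805116), [np.float64(0.4400717630642521), np.float64(0.11684470051563126)]) depth [0.4651 0.2103 0.0399]
top lilac 437 (array([0.49015901, 0.10126493]), array([0.49012817, 0.10149754]), np.float64(8.608958609299618), [np.float64(0.10532117377197339), np.float64(0.050742691562014726)]) depth [0.4893 0.101  0.0522]
noise 0.003360947257520144
top blob [278 207  22  49 780] (array([0.50315715, 0.10243691]), array([0.50541354, 0.10327702]), np.float64(8.388939103896337), [np.float64(0.14774609191362165), np.float64(0.05318174429780358)]) [0.03603352 0.05349102 0.06286732]
top blob [316 211  12  24 101] (array([ 0.53607277, -0.0075532 ]), array([ 0.5369976 , -0.00769535]), np.float64(-7.145919386760258), [np.float64(0.0742561084034234), np.float64(0.028012855823925393)]) [0.
[... 1465 characters left out ...]
0.00772577]), array([ 0.53747113, -0.00858654]), np.float64(-8.691150688402377), [np.float64(0.07476830582124773), np.float64(0.0301524904738262)]) [0.01477317 0.02790764 0.04014172]
dish 0.5193411111831665 -0.33608055114746094 0.06500876694917679 195 0.03143780657861327
(array([ 0.51963962, -0.33571153]), array([ 0.51977403, -0.33570969]), np.float64(-20.031661845737055), [np.float64(0.0882732213235663), np.float64(0.0874175328699984)])
dish 0.48676571249961853 -0.5321164131164551 0.0830860510468483 472 0.038108895721620184
(array([ 0.48507549, -0.53176977]), array([ 0.48568564, -0.5320864 ]), np.float64(57.83388779433875), [np.float64(0.11338820089958278), np.float64(0.11342860760618095)])
```

```bash
cat >> h.py <<'E'
from scipy.spatial.transform import Rotation as R
def plan(wps):
    """wps: (x,y,z,angle of tool y deg or None). prints tool-frame totals per leg"""
    o=bot.observe(); p=np.array(o['ee_pos']); r=R.from_rotvec(o['eef_rot']).as_matrix()
    print('t',round(o['time'],2),'p',np.round(p,4),'z',np.round(r[:,2],3),'yang',np.degrees(np.arctan2(r[1,1],r[0,1])),'open',round(o['opening'],4),'F',np.round(o['contact_force'],1))
    for x,y,z,a in wps:
        d=r.T@(np.array([x,y,z])-p); ya=np.degrees(np.arctan2(r[1,1],r[0,1]))
        t=0 if a is None else -((a-ya+90)%180-90)
        print('->',(x,y,z,a),'shift tool',np.round(d*1000,1),'mm turn units',round(t/5,2))
        p=np.array([x,y,z]); r=r@R.from_euler('z',t,degrees=True).as_matrix()
E
python3 - <<'E'
from h import *
plan([(.185,.701,.34,None),(.36,.35,.34,None),(.537,-.008,.34,None),(.537,-.008,.34,82),(.537,-.008,.07,None)])
E
```

```text
t 1.0 p [0.1848 0.701  0.2313] z [-0. -0. -1.] yang 75.23497522289762 open 0.0858 F [-1.1  0.2  0.5]
-> (0.185, 0.701, 0.34, None) shift tool [  -0.2    0.  -108.7] mm turn units 0.0
-> (0.36, 0.35, 0.34, None) shift tool [-258.7 -294.8    0. ] mm turn units 0.0
-> (0.537, -0.008, 0.34, None) shift tool [-262.4 -301.1    0. ] mm turn units 0.0
-> (0.537, -0.008, 0.34, 82) shift tool [0. 0. 0.] mm turn units -1.35
-> (0.537, -0.008, 0.07, None) shift tool [  0.   0. 270.] mm turn units 0.0
```

Call:
{"api": "servo_tool", "payload": {"series": [[[0,0,-0.027],0],[[0,0,-0.027],0],[[0,0,-0.027],0],[[0,0,-0.027],0],[[-0.013,-0.015,0],0],[[-0.02,-0.023,0],0],[[-0.022,-0.025,0],0],[[-0.022,-0.025,0],0],[[-0.022,-0.025,0],0],[[-0.022,-0.025,0],0],[[-0.022,-0.025,0],0],[[-0.022,-0.025,0],0],[[-0.022,-0.025,0],0],[[-0.022,-0.025,0],0],[[-0.022,-0.025,0],0],[[-0.022,-0.025,0],0]]}}

```text
time: 2.33
ee_pos: [0.3565, 0.3565, 0.3395]
eef_rot: [0.404, 3.115, 0.001]
contact_force: [0.4, 1.1, -0.6]
opening: 0.0853
```

Call:
{"api": "servo_tool", "payload": {"series": [[[-0.022,-0.025,0],0],[[-0.022,-0.025,0],0],[[-0.022,-0.025,0],0],[[-0.022,-0.025,0],0],[[-0.022,-0.025,0],0],[[-0.022,-0.025,0],0],[[-0.022,-0.025,0],0],[[-0.022,-0.025,0],-0.3],[[-0.022,-0.025,0],-0.35],[[-0.022,-0.025,0],-0.35],[[-0.02,-0.023,0],-0.35],[[-0.01,-0.012,0],0],[[0,0,0],0],[[0,0,0],0]]}}

```text
time: 3.5
ee_pos: [0.5316, 0.0215, 0.3392]
eef_rot: [-0.223, -3.134, 0.0]
contact_force: [-0.8, 0.4, -0.5]
opening: 0.085
```

```bash
python3 - <<'E'
from h import *
plan([(.537,-.008,.08,82),(.537,-.008,.007,82)])
E
```

```text
t 3.5 p [0.5316 0.0215 0.3392] z [-0. -0. -1.] yang 81.8577531509376 open 0.085 F [-0.8  0.4 -0.5]
-> (0.537, -0.008, 0.08, 82) shift tool [ -9.5 -28.4 259.2] mm turn units -0.03
-> (0.537, -0.008, 0.007, 82) shift tool [-0.  0. 73.] mm turn units -0.0
```

Call:
{"api": "servo_tool", "payload": {"series": [[[-0.003,-0.009,0.02],0],[[-0.0065,-0.0194,0.03],0],[[0,0,0.03],0],[[0,0,0.03],0],[[0,0,0.03],0],[[0,0,0.03],0],[[0,0,0.03],0],[[0,0,0.03],0],[[0,0,0.02],0],[[0,0,0.01],0],[[0,0,0],0]]}}

```text
time: 4.42
ee_pos: [0.5358, -0.006, 0.0776]
eef_rot: [-0.217, -3.131, -0.0]
contact_force: [0.8, -0.4, 0.6]
opening: 0.0852
```

```bash
python3 - <<'E'
from h import *
b=cam('scene'); i=b['img'][110:310,200:500,::-1]; cv2.imwrite('pics/s1.png',cv2.resize(i,None,fx=2.6,fy=2.6,interpolation=cv2.INTER_CUBIC))
plan([(.537,-.008,.007,82)])
E
```

```text
t 4.47 p [ 0.5365 -0.0064  0.079 ] z [-0.002  0.    -1.   ] yang 82.03822356440676 open 0.0855 F [ 0.5 -0.1  0. ]
-> (0.537, -0.008, 0.007, 82) shift tool [-0.8 -1.5 72. ] mm turn units 0.01
```

View pics/s1.png

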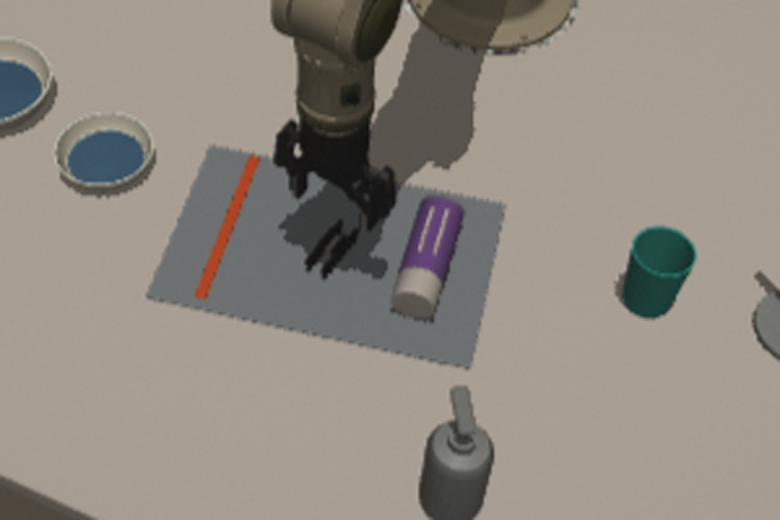

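Call:
{"api": "servo_tool", "payload": {"jaw": 0.25, "series": [[[0,-0.0015,0.01],0],[[-0.0005,0,0.015],0],[[0,0,0.015],0],[[0,0,0.012],0],[[0,0,0.01],0],[[0,0,0.007],0],[[0,0,0.003],0],[[0,0,0],0],[[0,0,0],0]]}}

```text
time: 5.22
ee_pos: [0.5375, -0.0088, 0.0077]
eef_rot: [0.22, 3.133, 0.0]
contact_force: [-0.2, 0.6, -0.9]
opening: 0.0642
```

Call:
{"api": "servo_tool", "payload": {"jaw": 0.9, "series": [[[0,0,0],0],[[0,0,0],0],[[0,0,0],0],[[0,0,0],0],[[0,0,0],0],[[0,0,0],0],[[0,0,0],0],[[0,0,0],0]]}}

```text
time: 5.88
ee_pos: [0.5375, -0.0088, 0.0079]
eef_rot: [0.22, 3.133, 0.0]
contact_force: [-1.2, -0.6, 5.3]
opening: 0.0276
```

Call:
{"api": "servo_tool", "payload": {"series": [[[0,0,-0.01],0],[[0,0,-0.025],0],[[0,0,-0.025],0],[[0,0,-0.025],0],[[0,0,-0.015],0],[[0,0,0],0]]}}

```text
time: 6.38
ee_pos: [0.5387, -0.0089, 0.111]
eef_rot: [0.22, 3.129, 0.001]
contact_force: [0.7, 0.4, -0.3]
opening: 0.0272
```

```bash
python3 - <<'E'
from h import *
b=cam('scene'); i=b['img'][110:310,200:500,::-1]; cv2.imwrite('pics/s2.png',cv2.resize(i,None,fx=2.6,fy=2.6,interpolation=cv2.INTER_CUBIC))
plan([(.5195,-.336,.11,82),(.5195,-.336,.0105,82)])
E
```

```text
t 6.43 p [ 0.5382 -0.0087  0.1095] z [ 0.004  0.    -1.   ] yang 81.98668792167945 open 0.0273 F [-0.6  0.4 -0.2]
-> (0.5195, -0.336, 0.11, 82) shift tool [ -27.1 -326.7   -0.7] mm turn units -0.0
-> (0.5195, -0.336, 0.0105, 82) shift tool [ 0.4 -0.1 99.5] mm turn units -0.0
```

View pics/s2.png

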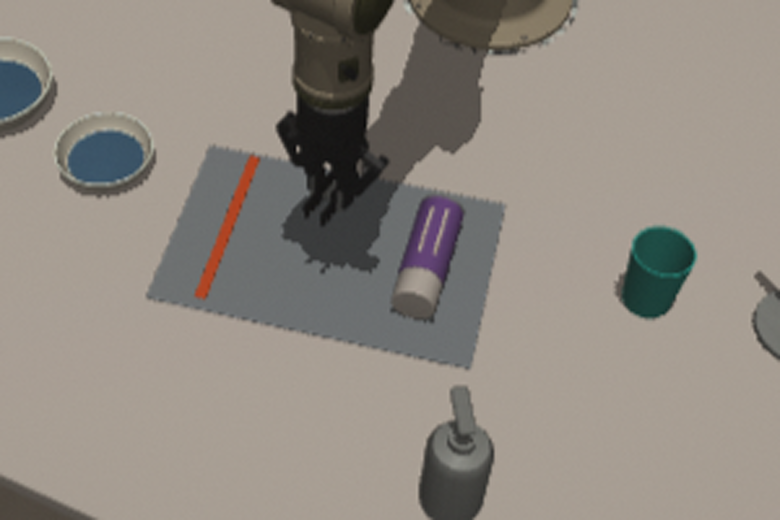

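Call:
{"api": "servo_tool", "payload": {"series": [[[-0.001,-0.012,0],0],[[-0.002,-0.022,0],0],[[-0.002,-0.028,0],0],[[-0.003,-0.03,0],0],[[-0.003,-0.03,0],0],[[-0.003,-0.03,0],0],[[-0.003,-0.03,0],0],[[-0.003,-0.03,0],0],[[-0.002,-0.03,0],0],[[-0.002,-0.03,0],0],[[-0.002,-0.025,0],0],[[-0.001,-0.018,0],0],[[0,-0.008,0],0],[[0,-0.0037,0],0],[[0,0,0],0],[[0,0,0],0]]}}

```text
time: 7.77
ee_pos: [0.5183, -0.3348, 0.1068]
eef_rot: [-0.218, -3.133, -0.002]
contact_force: [-0.5, 0.2, -0.4]
opening: 0.0272
```

```bash
python3 - <<'E'
from h import *
plan([(.5195,-.336,.055,82),(.5195,-.336,.0105,82)])
E
```

```text
t 7.77 p [ 0.5183 -0.3348  0.1068] z [-0.001  0.001 -1.   ] yang 82.03572519091692 open 0.0272 F [-0.5  0.2 -0.4]
-> (0.5195, -0.336, 0.055, 82) shift tool [-1.4 -1.1 51.8] mm turn units 0.01
-> (0.5195, -0.336, 0.0105, 82) shift tool [-0.  -0.1 44.5] mm turn units -0.0
```

Call:
{"api": "servo_tool", "payload": {"series": [[[-0.001,-0.001,0.012],0],[[0,0,0.02],0],[[0,0,0.02],0],[[0,0,0.018],0],[[0,0,0.012],0],[[0,0,0.008],0],[[0,0,0.004],0],[[0,0,0],0],[[0,0,0],0],[[0,0,0],0]]}}

```text
time: 8.6
ee_pos: [0.5198, -0.3375, 0.0141]
eef_rot: [0.22, 3.133, -0.001]
contact_force: [0.3, -1.0, 0.3]
opening: 0.0272
```

Call:
{"api": "servo_tool", "payload": {"series": [[[0,0.001,0.0015],0],[[0,0,0.0015],0],[[0,0,0],0],[[0,0,0],0]]}}

```text
time: 8.93
ee_pos: [0.5195, -0.3362, 0.0104]
eef_rot: [0.22, 3.134, -0.0]
contact_force: [-0.3, 0.1, -0.8]
opening: 0.0272
```

Call:
{"api": "servo_tool", "payload": {"jaw": 0.45, "series": [[[0,0,0],0],[[0,0,0],0],[[0,0,0],0],[[0,0,0],0],[[0,0,0],0]]}}

```text
time: 9.35
ee_pos: [0.5194, -0.3362, 0.0103]
eef_rot: [0.22, 3.134, -0.0]
contact_force: [0.0, -0.1, 0.2]
opening: 0.0472
```

Call:
{"api": "servo_tool", "payload": {"series": [[[0,0,-0.01],0],[[0,0,-0.015],0],[[0,0,-0.02],0],[[0,0,-0.025],0],[[0,0,-0.025],0],[[0,0,-0.025],0],[[0,0.02,-0.025],0],[[0,0.025,-0.025],0],[[0,0.03,-0.02],0],[[0,0.03,0],0],[[0,0.03,0],0],[[0,0.03,0],0],[[0,0,0],0]]}}

```text
time: 10.43
ee_pos: [0.5435, -0.1661, 0.2011]
eef_rot: [0.208, 3.134, 0.005]
contact_force: [-0.2, 0.3, -0.2]
opening: 0.0472
```

```bash
python3 - <<'E'
from h import *
b=cam('scene'); i=b['img'][80:280,140:440,::-1]; cv2.imwrite('pics/s3.png',cv2.resize(i,None,fx=2.6,fy=2.6,interpolation=cv2.INTER_CUBIC))
c=cam('top'); i=c['img'][150:320,250:510,::-1]; cv2.imwrite('pics/t3.png',cv2.resize(i,None,fx=3,fy=3,interpolation=cv2.INTER_CUBIC))
plan([])
E
```

```text
t 10.53 p [ 0.5427 -0.1714  0.2011] z [ 0.001  0.    -1.   ] yang 82.14541676888744 open 0.0471 F [ 0.3 -0.5  0.1]
```

View pics/s3.png

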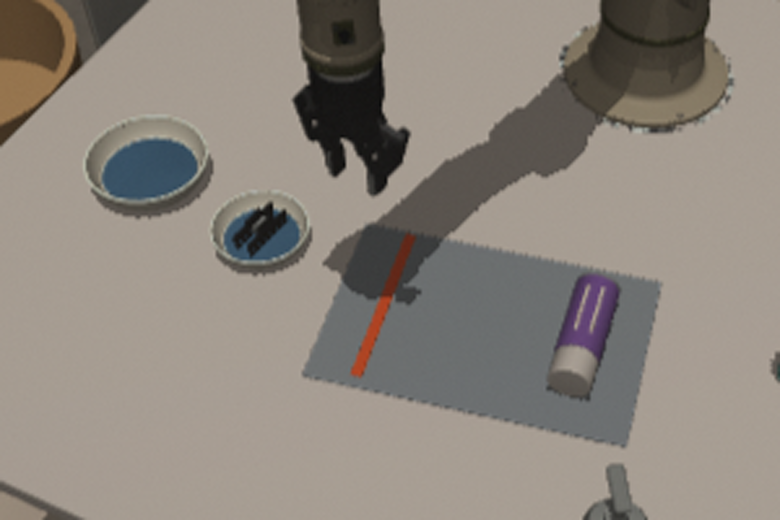

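View pics/t3.png

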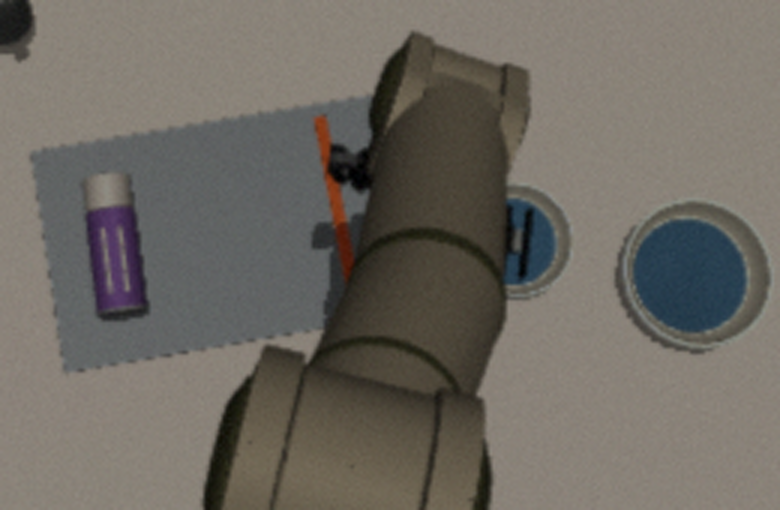

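```bash
python3 - <<'E'
from h import *
print(np.round(bot.observe()['qpos'],2))
plan([(.493,.170,.2,10.6),(.493,.170,.004,10.6)])
E
```

```text
[ 0.09  0.45  0.17  2.   -0.11  0.7   1.76]
t 10.53 p [ 0.5427 -0.1714  0.2011] z [ 0.001  0.    -1.   ] yang 82.14541676888744 open 0.0471 F [ 0.3 -0.5  0.1]
-> (0.493, 0.17, 0.2, 10.6) shift tool [ 95.9 331.4   1.1] mm turn units 14.31
-> (0.493, 0.17, 0.004, 10.6) shift tool [-0.00e+00 -1.00e-01  1.96e+02] mm turn units -0.0
```

Call:
{"api": "servo_tool", "payload": {"jaw": 0, "series": [[[0.004,0.015,0],0],[[0.007,0.024,0],0],[[0.009,0.03,0],0],[[0.009,0.03,0],0],[[0.009,0.03,0],0],[[0.009,0.03,0],0],[[0.009,0.03,0],0],[[0.009,0.03,0],0],[[0.009,0.03,0],0],[[0.009,0.03,0],0],[[0.008,0.025,0],0],[[0.005,0.018,0],0],[[0,0.009,0],0],[[0,0,0],0.5],[[0,0,0],1],[[0,0,0],1.3],[[0,0,0],1.3],[[0,0,0],1.3],[[0,0,0],1.3],[[0,0,0],1.3]]}}

```text
time: 12.2
ee_pos: [0.4944, 0.1663, 0.2007]
eef_rot: [1.29, 2.864, -0.0]
contact_force: [0.3, -0.1, -0.4]
opening: 0.0854
```

Call:
{"api": "servo_tool", "payload": {"series": [[[0,0,0],1.3],[[0,0,0],1.3],[[0,0,0],1.3],[[0,0,0],1.2],[[0,0,0],0.8],[[0,0,0],0.4],[[0,0,0],0],[[0,0,0],0]]}}

```text
time: 12.87
ee_pos: [0.4941, 0.167, 0.2005]
eef_rot: [2.009, 2.414, -0.0]
contact_force: [0.1, -0.7, 0.7]
opening: 0.0852
```

```bash
python3 - <<'E'
from h import *
b=cam('scene','s4.png'); c=cam('top','t4.png')
for c,box,nm in ((c,(180,180,220,110),'top'),(b,(250,160,145,100),'scene')):
    M=masks(c,box)
    for k,h in (('orange',.003),('lilac',.045)):
        v,u=np.nonzero(M[k]); print(nm,k,len(u),axis(onplane(c,np.c_[u,v],h)))
print(np.round(bot.observe()['qpos'],2))
plan([(.493,.170,.1,10.6),(.493,.170,.004,10.6)])
E
```

```text
top orange 268 (array([ 0.54454369, -0.14110021]), array([ 0.54520781, -0.14317792]), np.float64(9.942206637104405), [np.float64(0.22352714649569108), np.float64(0.014403572634024382)])
top lilac 445 (array([0.48957712, 0.10216835]), array([0.48886324, 0.10953908]), np.float64(8.236388321946013), [np.float64(0.10547690290377179), np.float64(0.06709307085709862)])
scene orange 231 (array([ 0.55054155, -0.14413265]), array([ 0.54547502, -0.1450507 ]), np.float64(10.593178422650618), [np.float64(0.22232388474655695), np.float64(0.013019607644521654)])
scene lilac 403 (array([0.48638418, 0.10221199]), array([0.48412833, 0.10129795]), np.float64(9.317182277410021), [np.float64(0.11168157275125706), np.float64(0.051222819445195626)])
[-0.82  0.44  0.54  2.12 -0.36  0.67  0.14]
t 12.97 p [0.4939 0.1675 0.2004] z [ 0. -0. -1.] yang 10.486511832093333 open 0.0851 F [-0.2 -0.9  0.5]
-> (0.493, 0.17, 0.1, 10.6) shift tool [  2.7  -0.5 100.4] mm turn units -0.02
-> (0.493, 0.17, 0.004, 10.6) shift tool [ 0. -0. 96.] mm turn units 0.0
```

View pics/s4.png

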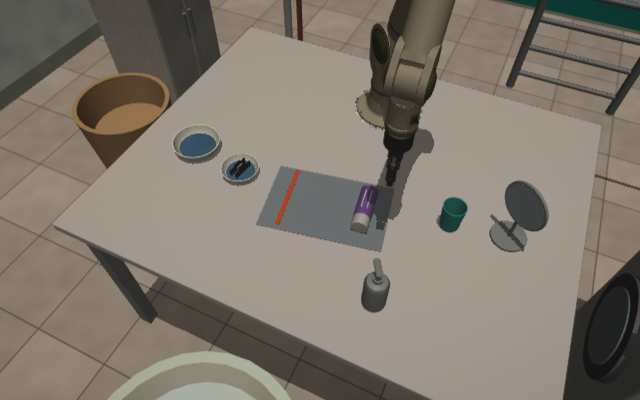

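Call:
{"api": "servo_tool", "payload": {"series": [[[0.003,0,0.012],0],[[0,0,0.022],0],[[0,0,0.028],0],[[0,0,0.028],0],[[0,0,0.028],0],[[0,0,0.028],0],[[0,0,0.02],0],[[0,0,0.014],0],[[0,0,0.008],0],[[0,0,0.004],0],[[0,0,0],0],[[0,0,0],0]]}}

```text
time: 13.97
ee_pos: [0.4934, 0.1712, 0.0088]
eef_rot: [2.009, 2.415, 0.001]
contact_force: [0.1, -0.1, 0.9]
opening: 0.0855
```

```bash
python3 - <<'E'
from h import *
b=cam('scene'); i=b['img'][110:310,250:550,::-1]; cv2.imwrite('pics/s5.png',cv2.resize(i,None,fx=2.6,fy=2.6,interpolation=cv2.INTER_CUBIC))
plan([(.493,.170,.004,10.6)])
E
```

```text
t 14.02 p [0.4935 0.1714 0.0091] z [ 0.001  0.    -1.   ] yang 10.489184971912513 open 0.0853 F [-0.   0.3 -0.1]
-> (0.493, 0.17, 0.004, 10.6) shift tool [-1.2 -0.7  5.1] mm turn units -0.02
```

View pics/s5.png

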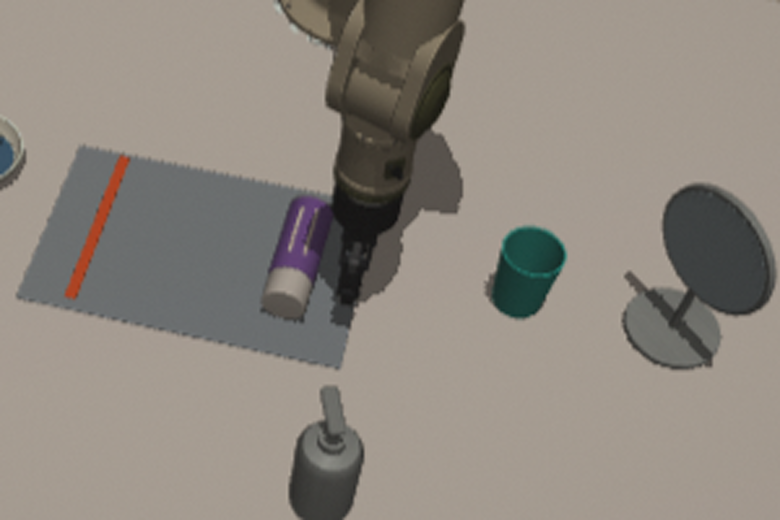

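Call:
{"api": "servo_tool", "payload": {"series": [[[0,0,0.003],0],[[0,0,0.0015],0],[[-0.001,0,0],0],[[-0.002,0,0],0],[[-0.003,0,0],0],[[-0.003,0,0],0],[[-0.003,0,0],0],[[-0.003,0,0],0],[[-0.003,0,0],0],[[-0.003,0,0],0],[[-0.003,0,0],0],[[-0.003,0,0],0],[[-0.003,0,0],0],[[-0.003,0,0],0],[[-0.003,0,0],0],[[-0.003,0,0],0],[[-0.003,0,0],0],[[-0.002,0,0],0],[[-0.001,0,0],0],[[0,0,0],0]]}}

```text
time: 15.68
ee_pos: [0.5013, 0.1267, 0.0038]
eef_rot: [2.01, 2.415, -0.0]
contact_force: [0.2, 0.5, 0.2]
opening: 0.0856
```

```bash
cat >> h.py <<'E'
def look(tag):
    b=cam('scene'); t=cam('top')
    i=b['img'][110:310,200:500,::-1]; cv2.imwrite(f'pics/s{tag}.png',cv2.resize(i,None,fx=2.6,fy=2.6,interpolation=cv2.INTER_CUBIC))
    i=t['img'][150:320,250:510,::-1]; cv2.imwrite(f'pics/t{tag}.png',cv2.resize(i,None,fx=3,fy=3,interpolation=cv2.INTER_CUBIC))
    for c,box,nm in ((t,(250,190,140,80),'top'),(b,(257,166,135,87),'scene')):
        M=masks(c,box)
        for k,h in (('orange',.003),('lilac',.045)):
            v,u=np.nonzero(M[k])
            if len(u)>20: print(nm,k,len(u),*[np.round(x,4) for x in axis(onplane(c,np.c_[u,v],h))])
    return b,t
E
python3 - <<'E'
from h import *
look(6); plan([])
E
```

```text
top orange 262 [ 0.5427 -0.1415] [ 0.5442 -0.1436] 10.6906 [0.2213 0.0131]
top lilac 381 [0.4829 0.0803] [0.4925 0.0852] -5.0223 [0.1103 0.075 ]
scene orange 231 [ 0.5505 -0.1441] [ 0.5455 -0.1451] 10.5932 [0.2223 0.013 ]
scene lilac 304 [0.4993 0.081 ] [0.4921 0.075 ] 18.0422 [0.1125 0.0477]
t 15.78 p [0.5012 0.1271 0.0038] z [-0.  0. -1.] yang 10.484539678117653 open 0.0855 F [-1.  -0.   0.5]
```

View pics/s6.png

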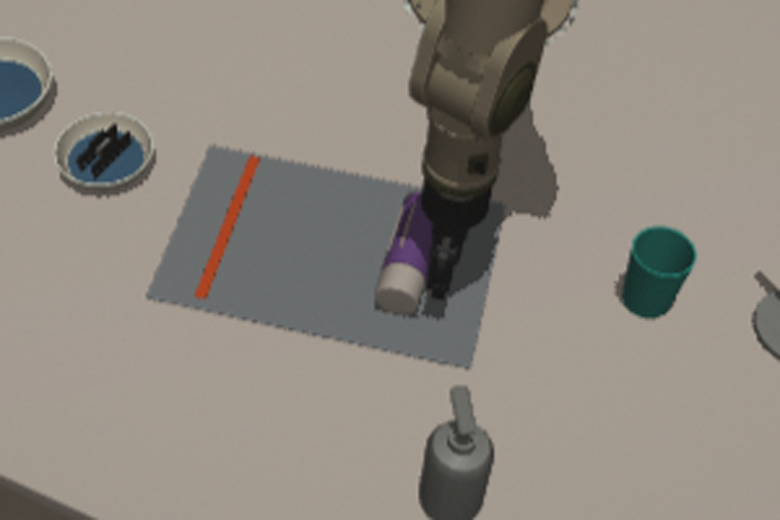

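View pics/t6.png

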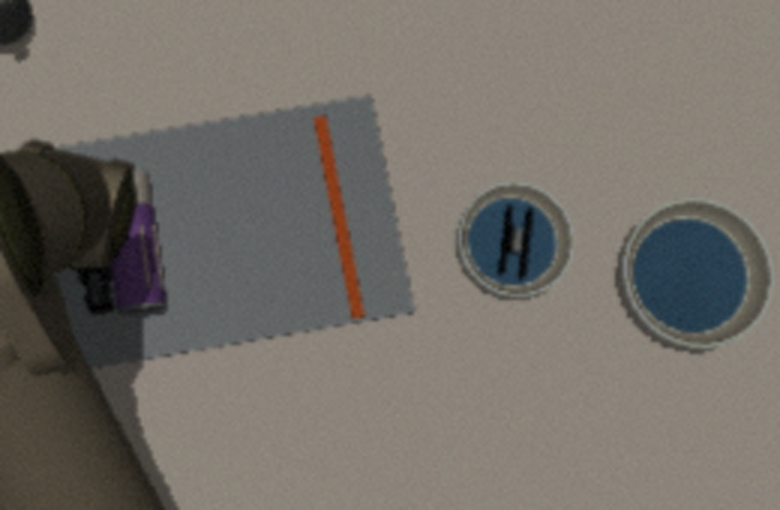

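Call:
{"api": "servo_tool", "payload": {"series": [[[-0.001,0,0],0],[[-0.002,0,0],0],[[-0.003,0,0],0],[[-0.004,0,0],0],[[-0.004,0,0],0],[[-0.004,0,0],0],[[-0.004,0,0],0],[[-0.004,0,0],0],[[-0.004,0,0],0],[[-0.004,0,0],0],[[-0.004,0,0],0],[[-0.004,0,0],0],[[-0.004,0,0],0],[[-0.004,0,0],0],[[-0.004,0,0],0],[[-0.004,0,0],0],[[-0.004,0,0],0],[[-0.004,0,0],0],[[-0.004,0,0],0],[[-0.004,0,0],0]]}}

```text
time: 17.45
ee_pos: [0.5148, 0.0539, 0.0038]
eef_rot: [2.009, 2.415, 0.0]
contact_force: [-0.5, 0.4, -0.1]
opening: 0.0855
```

Call:
{"api": "servo_tool", "payload": {"series": [[[-0.004,0,0],0],[[-0.004,0,0],0],[[-0.004,0,0],0],[[-0.004,0,0],0],[[-0.004,0,0],0],[[-0.004,0,0],0],[[-0.004,0,0],0],[[-0.004,0,0],0],[[-0.004,0,0],0],[[-0.004,0,0],0],[[-0.004,0,0],0],[[-0.004,0,0],0],[[-0.0035,0,0],0],[[-0.003,0,0],0],[[-0.0025,0,0],0],[[-0.002,0,0],0],[[-0.0015,0,0],0],[[-0.001,0,0],0],[[-0.0005,0,0],0],[[0,0,0],0]]}}

```text
time: 19.12
ee_pos: [0.526, -0.0067, 0.0038]
eef_rot: [2.009, 2.415, 0.0]
contact_force: [-0.1, -0.4, 0.2]
opening: 0.085
```

```bash
python3 - <<'E'
from h import *
b,t=look(7); plan([])
for c in (b,t):
    W=cloud(c).reshape(-1,3); q=(W[:,:2]-[.5453,-.144])
    n=np.array([-.184,.983]);u=np.array([.983,.184]); s=q@n; x=q@u
    for lo in range(-90,90,20):
        m=(W[:,2]>.02)&(W[:,2]<.062)&(x>lo/1000)&(x<lo/1000+.02)&(abs(s)<.2)
        if m.sum()>5: print(lo,m.sum(),'front s',np.round(np.percentile(s[m],[2,10]),4),'top',np.round(np.median(s[m&(W[:,2]>.056)]),4))
E
```

```text
top orange 262 [ 0.5435 -0.1438] [ 0.5442 -0.1437] 10.6737 [0.2213 0.0129]
top lilac 237 [ 0.4892 -0.0573] [ 0.4933 -0.058 ] -16.6444 [0.0746 0.0524]
scene orange 231 [ 0.5505 -0.1441] [ 0.5455 -0.1451] 10.5932 [0.2223 0.013 ]
scene lilac 199 [ 0.5259 -0.0571] [ 0.5157 -0.0612] 18.5733 [0.0958 0.0383]
t 19.22 p [ 0.5259 -0.0066  0.0038] z [ 0.  0. -1.] yang 10.489092342286892 open 0.0857 F [ 0.7 -1.1  0.7]
-90 43 front s [-0.1943 -0.1926] top nan
-70 71 front s [-0.1986 -0.1963] top nan
-50 57 front s [-0.198  -0.1834] top 0.0878
-30 61 front s [-0.1862 -0.1821] top 0.0941
-10 78 front s [-0.1959 -0.1792] top 0.0948
10 54 front s [0.0722 0.0769] top 0.0938
30 71 front s [0.072  0.0761] top 0.097
50 104 front s [0.0737 0.0803] top 0.0957
70 142 front s [0.0717 0.0774] top 0.0985
-90 63 front s [-0.1923 -0.1885] top 0.1027
-70 151 front s [-0.1954 -0.188 ] top 0.0986
-50 113 front s [-0.1833 -0.1779] top 0.0998
-30 86 front s [-0.1839 -0.1444] top 0.0929
-10 37 front s [-0.1957 -0.1859] top nan
  return _methods._mean(a, axis=axis, dtype=dtype,
  ret = ret.dtype.type(ret / rcount)
```

View pics/s7.png

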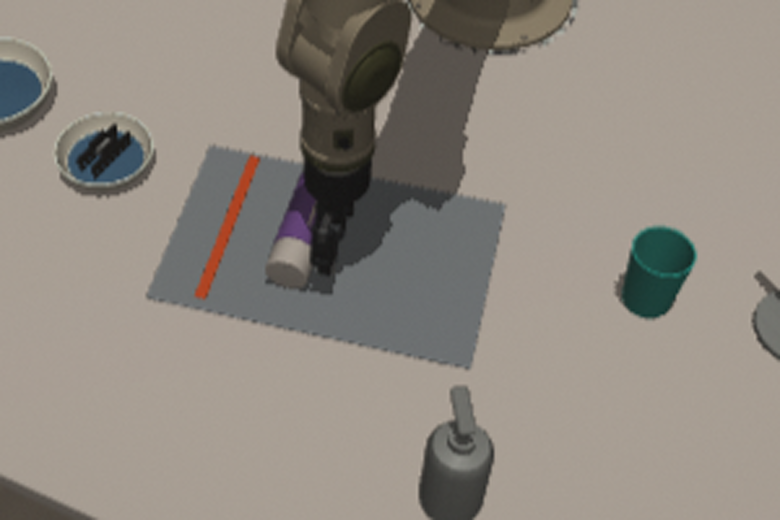

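View pics/t7.png

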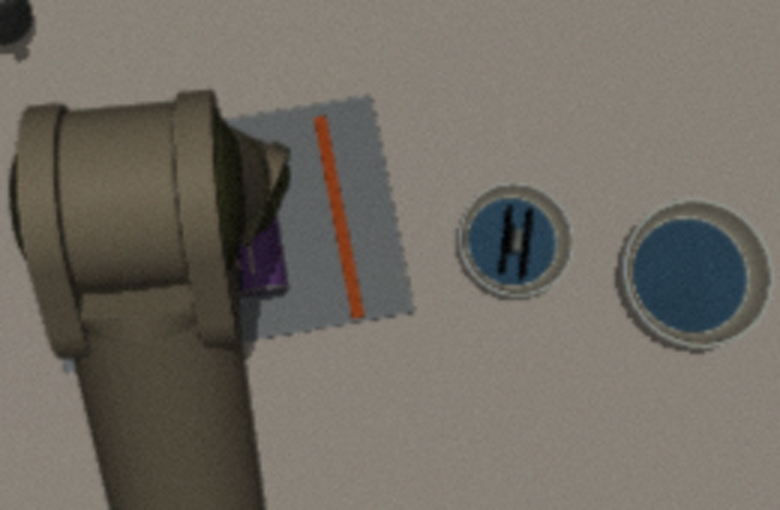

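Call:
{"api": "servo_tool", "payload": {"series": [[[-0.001,0,0],0],[[-0.002,0,0],0],[[-0.003,0,0],0],[[-0.004,0,0],0],[[-0.004,0,0],0],[[-0.004,0,0],0],[[-0.004,0,0],0],[[-0.004,0,0],0],[[-0.004,0,0],0],[[-0.004,0,0],0],[[-0.004,0,0],0],[[-0.004,0,0],0],[[-0.004,0,0],0],[[-0.004,0,0],0],[[-0.004,0,0],0],[[-0.004,0,0],0],[[-0.004,0,0],0],[[-0.004,0,0],0],[[-0.004,0,0],0]]}}

```text
time: 20.8
ee_pos: [0.5387, -0.076, 0.0038]
eef_rot: [2.009, 2.415, -0.0]
contact_force: [-0.4, -0.7, -1.3]
opening: 0.0853
```

Call:
{"api": "servo_tool", "payload": {"series": [[[-0.0035,0,0],0],[[-0.003,0,0],0],[[-0.0025,0,0],0],[[-0.002,0,0],0],[[-0.0015,0,0],0],[[-0.001,0,0],0],[[-0.0005,0,0],0],[[0,0,0],0],[[0,0,0],0],[[0.003,0,0],0],[[0.006,0,0],0],[[0.012,0,0],0],[[0.02,0,0],0],[[0.025,0,0],0],[[0.03,0,0],0],[[0.03,0,0],0],[[0.02,0,0],0],[[0.01,0,0],0]]}}

```text
time: 22.3
ee_pos: [0.5115, 0.0686, 0.0036]
eef_rot: [-2.002, -2.418, -0.001]
contact_force: [-0.5, -1.3, 0.4]
opening: 0.0854
```

```bash
cat >> h.py <<'E'
def can(c):
    W=cloud(c).reshape(-1,3); q=(W[:,:2]-[.5453,-.144])
    n=np.array([-.184,.983]);u=np.array([.983,.184]); s=q@n; x=q@u
    for lo in range(-90,90,20):
        m=(W[:,2]>.02)&(W[:,2]<.062)&(x>lo/1000)&(x<lo/1000+.02)&(abs(s)<.06)
        if m.sum()>5: print(lo,m.sum(),'s 2/50/98',np.round(np.percentile(s[m],[2,50,98])*1000,1))
E
python3 - <<'E'
from h import *
b,t=look(8); plan([])
can(b);print();can(t)
E
```

```text
top orange 78 [ 0.5247 -0.1382] [ 0.5218 -0.0307] 11.2142 [0.2234 0.244 ]
top lilac 537 [ 0.5252 -0.127 ] [ 0.4962 -0.0718] -39.575 [0.2158 0.1514]
scene orange 48 [ 0.6369 -0.128 ] [ 0.6364 -0.1281] 10.9788 [0.0406 0.0129]
scene lilac 456 [ 0.5219 -0.1307] [ 0.5212 -0.1317] 12.6971 [0.1124 0.0551]
t 22.4 p [0.5122 0.0667 0.0037] z [-0.     0.001 -1.   ] yang 10.715152020496584 open 0.0855 F [-0.  -0.2 -0.2]
-90 20 s 2/50/98 [-7.1 13.5 41.8]
-70 82 s 2/50/98 [-9.1 25.1 41.1]
-50 73 s 2/50/98 [-8.  22.1 41. ]
-30 76 s 2/50/98 [-8.9 20.7 40.3]
-10 87 s 2/50/98 [-9.2 23.  40.1]
10 83 s 2/50/98 [-11.1  19.6  39.3]
30 95 s 2/50/98 [-9.9 20.6 38.7]
50 91 s 2/50/98 [-12.3  19.   36.8]
70 122 s 2/50/98 [-12.   11.5  35.2]

-90 37 s 2/50/98 [-10.   17.9  41.1]
-70 101 s 2/50/98 [-10.3  17.7  41.7]
-50 94 s 2/50/98 [-10.1  18.4  40.6]
-30 102 s 2/50/98 [-9.9 16.9 40.7]
-10 97 s 2/50/98 [-11.8  16.6  39.9]
10 98 s 2/50/98 [-12.   16.   39.2]
30 94 s 2/50/98 [-12.8  15.8  39. ]
50 92 s 2/50/98 [-12.1  15.9  37.4]
70 25 s 2/50/98 [-8.4 16.9 35.7]
```

View pics/s8.png

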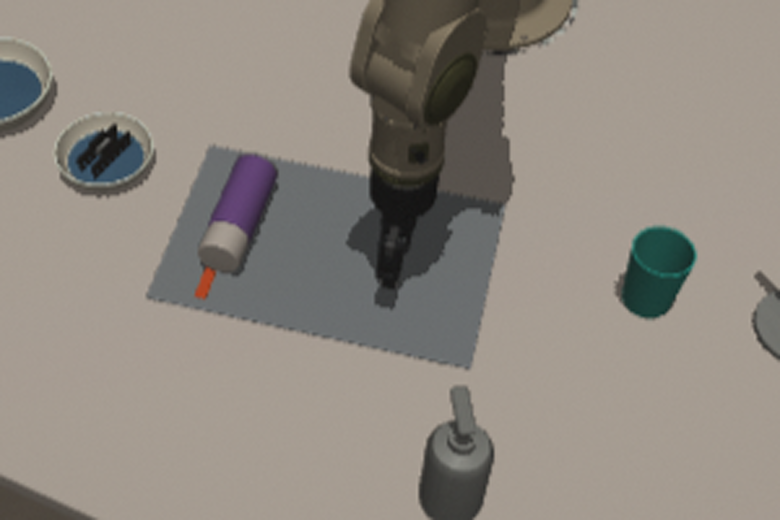

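View pics/t8.png

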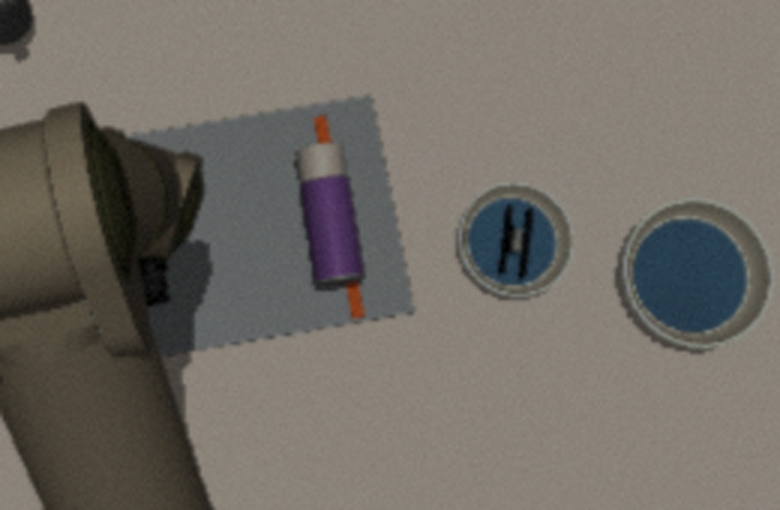

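Call:
{"api": "servo_tool", "payload": {"series": [[[-0.01,0,0],0],[[-0.02,0,0],0],[[-0.025,0,0],0],[[-0.025,0,0],0],[[-0.025,0,0],0],[[-0.02,0,0],0],[[-0.01,0,0],0],[[-0.003,0,0],0],[[0,0,0],0],[[0,0,0],0],[[0,0,0],0]]}}

```text
time: 23.32
ee_pos: [0.5377, -0.0703, 0.0037]
eef_rot: [-2.007, -2.416, -0.0]
contact_force: [-0.3, 1.2, -0.1]
opening: 0.0851
```

```bash
cat >> h.py <<'E'
def s():
    p=bot.observe()['ee_pos'][:2]-np.array([.5453,-.144]); print('s,u mm',np.round([p@[-.184*1000,983],p@[983,184]],1))
E
python3 - <<'E'
from h import *
s(); plan([])
E
```

```text
s,u mm [73.8  6.1]
t 23.32 p [ 0.5377 -0.0703  0.0037] z [-0.     0.001 -1.   ] yang 10.563163228587886 open 0.0851 F [-0.3  1.2 -0.1]
```

Call:
{"api": "servo_tool", "payload": {"series": [[[-0.003,0,0],0],[[-0.003,0,0],0],[[-0.003,0,0],0],[[-0.003,0,0],0],[[-0.002,0,0],0],[[-0.002,0,0],0],[[-0.0015,0,0],0],[[-0.001,0,0],0],[[-0.0015,0,0],0],[[-0.002,0,0],0],[[-0.002,0,0],0],[[-0.002,0,0],0],[[-0.002,0,0],0],[[-0.0015,0,0],0],[[-0.0015,0,0],0],[[-0.001,0,0],0],[[-0.0005,0,0],0],[[-0.0005,0,0],0],[[0,0,0],0],[[0,0,0],0]]}}

```text
time: 24.98
ee_pos: [0.5439, -0.104, 0.0038]
eef_rot: [-2.009, -2.415, -0.0]
contact_force: [-0.3, -0.5, 0.0]
opening: 0.0853
```

```bash
python3 - <<'E'
from h import *
s()
E
```

```text
s,u mm [39.6  6. ]
```

Call:
{"api": "servo_tool", "payload": {"series": [[[0.003,0,0],0],[[0.006,0,0],0],[[0.012,0,0],0],[[0.02,0,0],0],[[0.025,0,0],0],[[0.03,0,0],0],[[0.03,0,0],0],[[0.02,0,0],0],[[0.01,0,0],0],[[0,0,0],0]]}}

```text
time: 25.82
ee_pos: [0.5148, 0.0527, 0.0037]
eef_rot: [-2.003, -2.419, -0.001]
contact_force: [-0.0, 0.1, 0.3]
opening: 0.0854
```

```bash
python3 - <<'E'
from h import *
b,t=look(9); s()
can(b);print();can(t)
# project true line axis & can silhouettes: compare can axis vs orange ends in each image
for c,box in ((t,(340,180,60,90)),(b,(250,160,70,80))):
    M=masks(c,box)['orange']; v,u=np.nonzero(M); p=onplane(c,np.c_[u,v],.003); q=p[:,:2]-[.5453,-.144]
    uu=q@[.983,.184]; ss=q@[-.184,.983]
    for m in (uu<0,uu>0):
        if m.sum()>5: print('orange end',m.sum(),np.round(uu[m].mean()*1e3),np.round(ss[m].mean()*1e3,1))
E
```

```text
top orange 77 [ 0.5273 -0.1417] [ 0.5272 -0.0529] 10.5993 [0.2234 0.197 ]
top lilac 540 [ 0.5278 -0.1439] [ 0.5259 -0.1455] -0.481 [0.1106 0.0621]
scene orange 48 [ 0.6369 -0.128 ] [ 0.6364 -0.1281] 10.9788 [0.0406 0.0129]
scene lilac 455 [ 0.5241 -0.1451] [ 0.5242 -0.146 ] 12.8585 [0.1145 0.0553]
s,u mm [195.2   6.4]
-90 20 s 2/50/98 [-22.8   6.5  26.6]
-70 80 s 2/50/98 [-21.6   9.9  26.5]
-50 79 s 2/50/98 [-23.3   6.6  26.1]
-30 83 s 2/50/98 [-23.5   8.1  25.4]
-10 78 s 2/50/98 [-24.2   6.8  24.6]
10 80 s 2/50/98 [-25.6   5.1  24. ]
30 92 s 2/50/98 [-26.1   6.9  22.9]
50 90 s 2/50/98 [-25.8   3.5  22.5]
70 119 s 2/50/98 [-26.6  -2.5  20.7]

-90 40 s 2/50/98 [-23.    2.1  25.3]
-70 98 s 2/50/98 [-24.9   4.3  26.1]
-50 99 s 2/50/98 [-25.2   4.3  25.8]
-30 98 s 2/50/98 [-24.8   3.8  25.9]
-10 100 s 2/50/98 [-26.3   2.1  26.2]
10 95 s 2/50/98 [-26.9   1.5  24.6]
30 94 s 2/50/98 [-25.6   0.4  23.4]
50 93 s 2/50/98 [-26.6   0.9  22.2]
70 22 s 2/50/98 [-26.5   0.4  21.1]
orange end 45 -95.0 0.6
orange end 33 100.0 0.6
orange end 48 93.0 -1.1
```

View pics/t9.png

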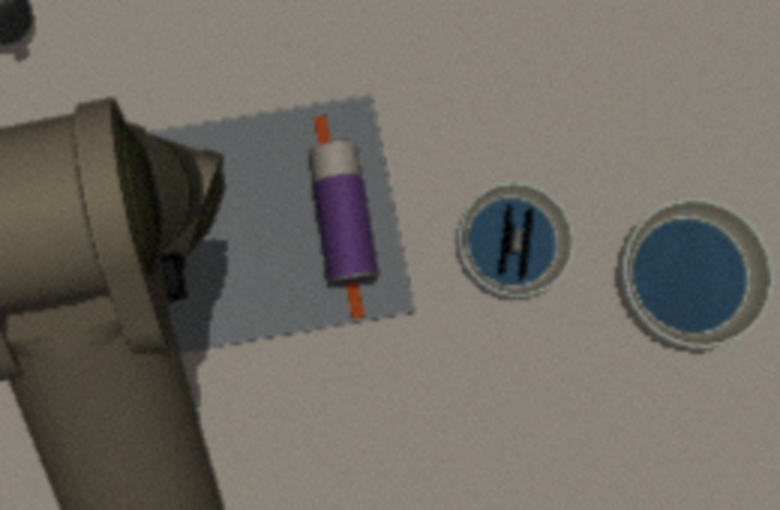

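View pics/s9.png

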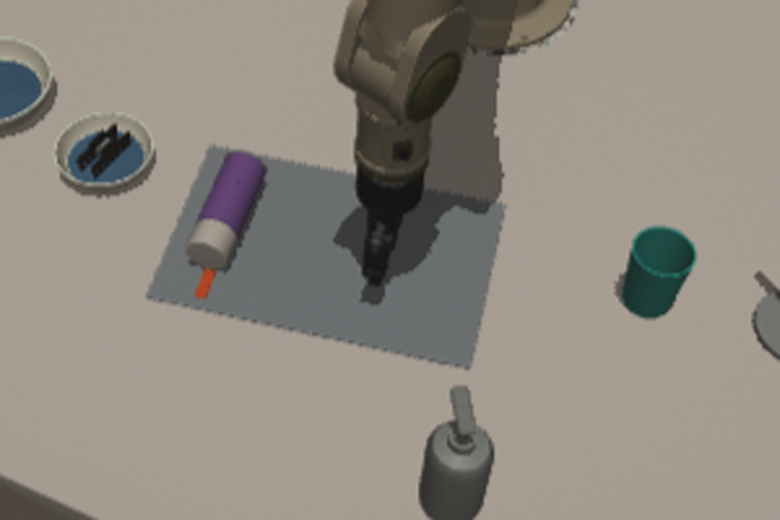

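Call:
{"api": "servo_tool", "payload": {"series": [[[0,0,-0.01],0],[[0,0,-0.02],0],[[0,0,-0.03],0],[[0,0,-0.03],0],[[0,0,-0.03],0],[[0,0,-0.02],0],[[0,0,-0.01],0],[[0,0,0],0],[[0,0,0],0],[[0,0,0],0],[[0,0,0],0],[[0,0,0],0]]}}

```text
time: 26.92
ee_pos: [0.515, 0.049, 0.1526]
eef_rot: [-2.009, -2.414, 0.003]
contact_force: [-0.6, 0.4, 0.3]
opening: 0.0852
```

```bash
python3 - <<'E'
from h import *
b,t=look(10); s()
can(t); print(bot.observe()['qvel'].round(3))
job.hand_in(); print('handed in')
E
```

```text
top orange 76 [ 0.525  -0.1472] [ 0.5442 -0.1436] 10.6122 [0.2234 0.0126]
top lilac 529 [ 0.5287 -0.1456] [ 0.5293 -0.1455] 7.9347 [0.1054 0.0513]
scene orange 48 [ 0.6369 -0.128 ] [ 0.6364 -0.1281] 10.9788 [0.0406 0.0129]
scene lilac 454 [ 0.524  -0.1452] [ 0.5235 -0.1461] 12.623 [0.1133 0.055 ]
s,u mm [195.4   6. ]
-90 40 s 2/50/98 [-25.3   0.4  25.1]
-70 100 s 2/50/98 [-25.2   3.2  27.2]
-50 101 s 2/50/98 [-24.8   2.2  26.5]
-30 99 s 2/50/98 [-25.5   2.5  25.5]
-10 100 s 2/50/98 [-26.    2.5  25.2]
10 94 s 2/50/98 [-26.2   2.9  24.3]
30 89 s 2/50/98 [-24.9   1.7  23.1]
50 97 s 2/50/98 [-27.7  -0.2  22.4]
70 21 s 2/50/98 [-26.1   3.7  20.8]
[-0.002 -0.007  0.002 -0.002 -0.001  0.001 -0.001]
the job is handed in; nothing more can be done
handed in
```

The hair clip is in the smaller ring dish. The can then rolled about 250 mm and lies still along the orange line. I handed the job in at about 27 s of the 61 s allowed.

- **Clip:** I gripped it and set it down on the dish floor. Later pictures showed it lying inside the dish, which looked unmoved.
- **Rolling the can:** I pushed it slowly from behind with both open fingertips, never gripping or lifting it. The label stripes had moved round by the first stop and were out of sight by the later ones. That fits rolling, but I did not measure the total turn.
- **Centring:** The two cameras disagree slightly, about 1 mm short of the line's middle in one and 1 mm past it in the other. The can did not move between the last two looks, about 1 s apart. The gripper was well clear and raised at hand-in.
- **Not perfect:** The can is still about 2° (0.035–0.04 rad) off the line's direction, the same tilt it started with. The two-finger push did not straighten it, so its ends are roughly 2.5 mm off. I left that rather than twist the wet can.
- **Other objects:** I did not touch the cup, pump or mirror.

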